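Restock a sloped roller feeder with a slide carton and a round slide mailer

ROBOT

A 6-joint arm with a two-finger parallel gripper is mounted at the origin on a cart in front of the work surface, level with it; the furniture and walls round the work are solid. World frame = base frame: x ahead of the robot, y to its left, z up, the work surface at z = 0. Lengths are in m, angles in rad, forces in N, time in s.
With the tool pointing down it reaches from about 0.325 to 0.775 m from the base axis. Payload 9.3 kg.
Tool frame: the origin (TCP) lies between the finger pads; the fingertips stand bot.finger_overhang ahead of it and the grasp point (between the pads) lies 5 mm behind it (bot.finger_overhang is the distance from the TCP to the fingertips, in m); z points along the fingers, y is the line along which they close (so a half turn about z gives the same grasp; the last joint's range is limited). The gripper opens to 85 mm and grips with 20 to 120 N. Pads are 22 mm wide; open, the fingers measure 114 mm over their backs; the gripper's body (76 mm by 85 mm) begins 54 mm behind the grasp point. The pads swing forward as they close: fully open they stand 13 mm farther back than shut.
Start: joints at [1.18, 0.259, 0.021, 1.334, 0, 1.418], TCP at [0.13, 0.535, 0.245] pointing down, gripper open.
Joint ranges: [-3.04, 3.04], [-0.91, 1.82], [-1.04, 1.36], [-1.92, 1.95], [-1.52, 1.45], [-3.14, 3.14]. Speed limits (rad/s): [2.22, 2.22, 2.79, 3.14, 3.14, 3.14].

INTERFACE

Orientations are given as a 3x3 rotation matrix whose columns are the frame's x, y, z axes.
In Python, from cell import bot gives the robot as it stands.
- The arm moves only by the shell command python3 -m pendant 'ROWS'. ROWS is JSON, a list of rows, each a list of 5 numbers: the closure in counts, from 0 (fully open) to 255 (shut), then the shift along the tool's x, y, z in cm, then the turn about the tool's z in rad. A call has 1 to 12 rows; each row is the pose to reach, as a shift and turn from the pose commanded when the call began, along the tool's axes at that moment; what a row does not reach only later rows make up. A row lasts 1/12 s, in which the tool goes at most 41.7 mm and 7.16 degrees, less where a joint would pass 70% of its speed; a pose out of reach is approached as far as the arm can. A call with a gripper value outside its range is refused whole. The fingers move at their own pace and stop on an object; the grip force is fixed at half the most. Time passes only in rows, so rows that repeat a pose let the fingers close. It gives the time, the measured TCP pose, the force, the opening and the grip force at its end, in the units of the state.
- bot.get_obs(): the state, without advancing time (a new reading comes with each control period).
- bot.capture(name): name is "scene" or "top" or "wrist"; returns a dict with "frame" (480x640x3 uint8, red, green, blue), "mtx" (3x3 intrinsics, pixels), "T" (4x4, takes a point from camera to world coordinates). Camera axes: x right, y down, z forward; pixel columns grow to the right and rows downward; lengths in m; the calibration is good to about 2 mm. The wrist camera is an equidistant fisheye: a pixel r from the principal point sees the ray r / f radians off the axis. A picture is of the moment at which its call begins. There is no depth.
- bot.job_done(): hands the job in; it is judged then, once.
The state is a dict: "t": time; "qpos": joint angles; "qd": joint speeds; "joint_torque": joint torques, N m; "tcp_pos": TCP position; "ee_rot": TCP orientation; "wrist_force": force on the tool from outside, world axes, zero at the start; "torque": the same for the moment, N m; "finger_gap": opening from 0.0 (shut) to 1.0 (fully open); "grasp_force": force on a finger pad.
Only numpy, scipy, OpenCV 4.12 (cv2) and the standard library are available. Lean on these libraries where they do the work, as an engineer would, in place of code of your own. Each camera call takes 0.05 s, during which the arm holds its last target. There are 200 camera calls.

TASK

Restock the sloped roller feeder: lay the slide carton lengthwise on the raised half of its rollers and let it roll down by itself to the stop, then load the round slide mailer in the same way, lying lengthwise, so that it rolls down and comes to rest against the carton. Let go of each in the raised half; do not carry, hold or push it in the lower half of the feeder. Leave the other things on the bench where they are.

Things in the scene. Friction and masses are not known exactly. Their poses are not given: they have to be found in the camera images.
- deck: Sloped roller deck of the feeder, fixed. Origin: mid-lane at the face of the end stop (low end), in the plane of the roller tops, 28 mm above the bench. +x runs uphill along the lane at 7 degrees, y across it, z square to the rollers, up. Lane 320 mm long and 40 mm wide between two 3 mm thick rails that rise 7 mm above the roller tops; the stop rises 20 mm above them.
- raised_mid (a point): Mid-lane point on the roller tops in the middle of the deck's raised half, 240 mm up the lane from the stop (the raised half is 160 to 320 mm). 15 grey rollers, 14 mm thick, 20 mm apart, turn freely: what is let go on them rolls slowly down to the stop by itself in 2 to 3 s.
- feeder: Aluminium stand under the deck, fixed to the bench, in a different place each time; base plate 300 x 76 mm. Origin: the middle of its underside on the bench; +x points to the raised end (to the robot's left), z up.
- carton_mid (a point): Centre of the slide carton, a closed white carton 30 x 80 x 28 mm (x, y, z), about 110 g, lying flat on the bench, long side along its y axis, centre 14 mm above the bench. Against the stop its centre lies 40 mm up the lane from the stop, 14 mm above the roller tops.
- mailer_mid (a point): Centre of the round slide mailer, a closed white plastic cylinder with a ribbed grey screw cap, 28 mm diameter, 72 mm long, about 90 g, lying on its side on the bench; its long axis is its y axis; x and z turn as it rolls. Centre 14 mm above the bench. It rolls away sideways if nudged. At rest behind the carton its centre is about 116 mm up the lane from the stop.
- dropper: Bystander: small dropper bottle, 24 mm diameter, 62 mm tall, standing; origin in the middle of its underside.
- tweezers: Bystander: steel forceps, 138 x 19 x 9 mm, lying; origin in the middle of the underside.
- cup: Bystander: round sample cup with a screw lid, 43 mm diameter, 55 mm tall, standing upright; origin in the middle of its underside.
- marker: Bystander: marker pen, 14 x 138 x 15 mm, lying with its length along y; origin in the middle of its underside.
Mind the look-alikes: they are no part of the job. Leave any black or blue look-alike of the part that bears carton_mid alone.

How it is judged:
By the outcome, as a careful person would: the job done as asked, in the order asked, and still so for the second after the job is handed in, with the robot touching nothing.
It also fails if it takes over 59 s, if anything falls off the work surface, if the arm or the gripper's body presses on something with over 40 N, if the wrist force passes 120 N, or if a joint passes its speed limit or range.

## Working session

There is one attempt and no reset: what is moved stays moved. The work goes in short steps, Python scripts to look and compute and a shell command to move; the robot and the scene stay as the last step left them, time stands still between calls to the robot, and variables do not carry over. Pictures are saved under pics/ and viewed, at most 10 in all, crops included, and the job is handed in when it is done.

```bash
mkdir -p pics; ls; python3 - <<'E'
from cell import bot
import cv2,numpy as np
o=bot.get_obs();print(o['t'],o['tcp_pos'],o['ee_rot'],bot.finger_overhang)
for n in ("top","scene"):
    c=bot.capture(n);cv2.imwrite(f'pics/{n}1.png',c['frame'][...,::-1]);np.savez(f'pics/{n}1.npz',**c)
    print(n,c['mtx'].round(1).tolist(),c['T'].round(4).tolist())
E
```

```text
pics
0.0 [0.12946725 0.53426911 0.24467121] [[-9.71861697e-01  2.35551684e-01 -4.95702491e-04]
 [ 2.35552128e-01  9.71860935e-01 -1.23246547e-03]
 [ 1.91444569e-04 -1.31454976e-03 -9.99999118e-01]] 0.014
top [[493.0, 0.0, 321.6], [0.0, 493.0, 246.3], [0.0, 0.0, 1.0]] [[-0.0684, -0.9748, 0.2123, 0.3364], [-0.9977, 0.0663, -0.0167, -0.0163], [0.0022, -0.213, -0.9771, 1.0649], [0.0, 0.0, 0.0, 1.0]]
scene [[486.3, 0.0, 322.6], [0.0, 486.3, 238.5], [0.0, 0.0, 1.0]] [[-0.9713, -0.1477, 0.1866, 0.3368], [-0.2375, 0.5547, -0.7974, 0.8073], [0.0142, -0.8188, -0.5739, 0.6605], [0.0, 0.0, 0.0, 1.0]]
```

View pics/top1.png

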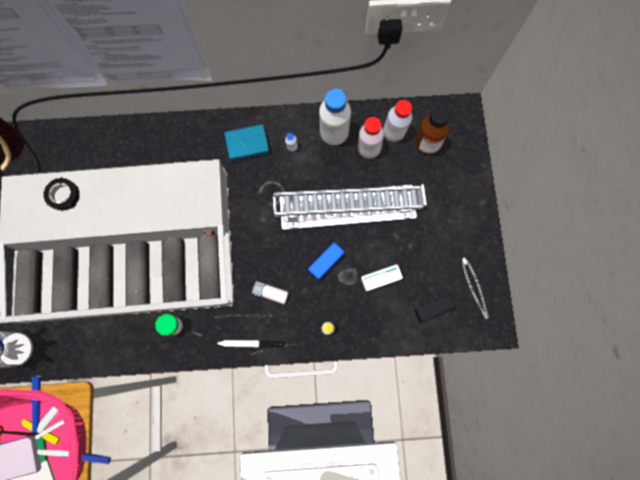

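View pics/scene1.png

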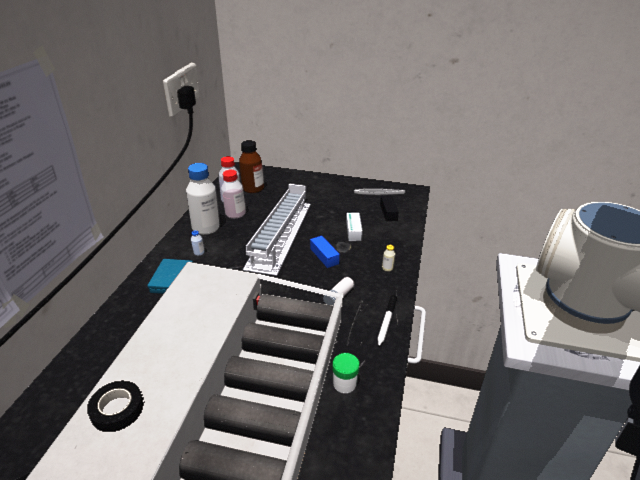

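The top view shows the white carton at about (382,277) and the round mailer at (270,292), close to the grey machine whose edge is at x≈232. The feeder runs from its raised left end (275,203) to the stop (425,195). The blue (326,261) and black (435,308) boxes are decoys.

```bash
python3 - <<'E'
import cv2
im=cv2.imread('pics/top1.png')
cv2.imwrite('pics/t1c.png',cv2.resize(im[170:320,230:430],None,fx=4,fy=4,interpolation=cv2.INTER_CUBIC))
im=cv2.imread('pics/scene1.png')
cv2.imwrite('pics/s1c.png',cv2.resize(im[175:325,235:385],None,fx=4,fy=4,interpolation=cv2.INTER_CUBIC))
E
```

```text
(no output)
```

View pics/t1c.png

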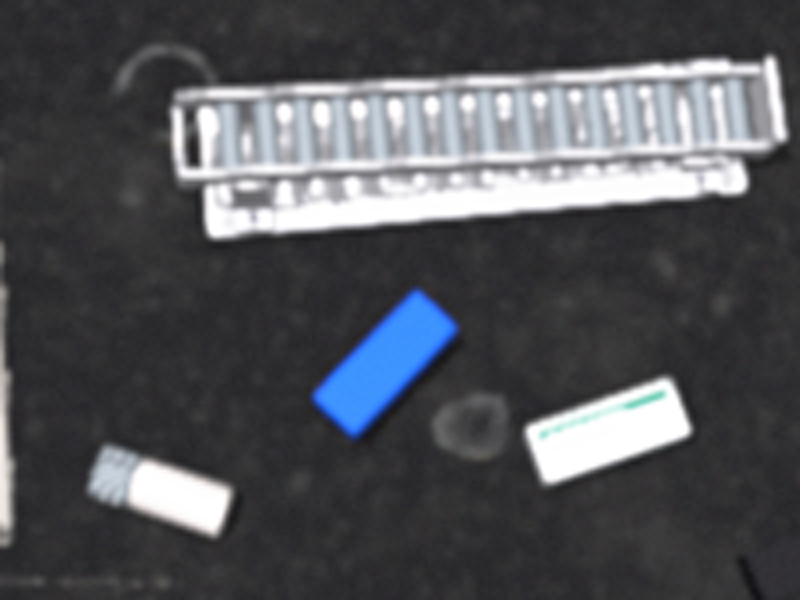

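View pics/s1c.png

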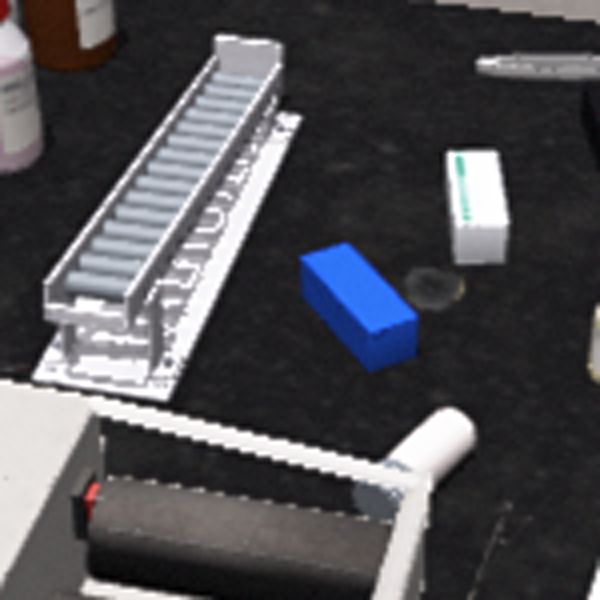

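Top crop: carton top-face corners at (525,427),(668,377),(692,432),(545,486), mailer silhouette corners at (105,445),(90,497),(218,537),(235,487), rails from (185,95)/(185,180) to (765,68)/(765,150). The scene crop confirms this layout and shows the machine's corner bar near the mailer's cap.

```bash
cat > h.py <<'E'
import numpy as np
def cam(n):
    c=np.load(f'pics/{n}.npz');return c['mtx'],c['T']
def ray(c,uv):
    K,T=c;d=T[:3,:3]@np.linalg.inv(K)@np.array([*uv,1.]);return T[:3,3],d/np.linalg.norm(d)
def onz(c,uv,z):
    o,d=ray(c,uv);return o+d*(z-o[2])/d[2]
def tri(a,b):
    (o1,d1),(o2,d2)=a,b
    s=np.linalg.lstsq(np.c_[d1,-d2],o2-o1,rcond=None)[0]
    return (o1+d1*s[0]+o2+d2*s[1])/2,np.linalg.norm(o1+d1*s[0]-o2-d2*s[1])
E
python3 - <<'E'
from h import *
np.set_printoptions(precision=4,suppress=True)
t=cam('top1');s=cam('scene1')
T=lambda x,y:(230+x/4,170+y/4); S=lambda x,y:(235+x/4,175+y/4)
ct=np.array([onz(t,T(*p),.028) for p in [(525,427),(668,377),(692,432),(545,486)]]);print('carton top',ct.mean(0),ct)
cs=np.array([onz(s,S(*p),.028) for p in [(446,152),(498,150),(507,222),(453,226)]]);print('scene',cs.mean(0),cs)
m=np.array([onz(t,T(*p),.014) for p in [(105,445),(90,497),(218,537),(235,487)]]);print('mailer',m.mean(0),m)
ms=onz(s,S(455,412+12),.014);print('mailer far end scene',ms, 'far end top',m[2:].mean(0),'cap',m[:2].mean(0))
for n,z,ps in [('left',.028+.039+.007,[(190,96),(190,180)]),('right',.035,[(765,68),(765,150)])]:
    q=np.array([onz(t,T(*p),z) for p in ps]);print(n,q.mean(0),q)
for n,z,ps in [('Sleft',.074,[(50,300),(130,308)]),('Sstop',.048,[(216,38),(283,44)])]:
    q=np.array([onz(s,S(*p),z) for p in ps]);print(n,q.mean(0),q)
print('machine corner',tri(ray(t,(231.5,303)),ray(s,S(415,480))))
b=np.array([onz(t,T(*p),0.008) for p in [(210,235),(745,190)]]);print('base front edge',b)
E
```

```text
carton top [ 0.4852 -0.1572  0.028 ] [[ 0.49   -0.1136  0.028 ]
 [ 0.5117 -0.1921  0.028 ]
 [ 0.4813 -0.2018  0.028 ]
 [ 0.458  -0.1214  0.028 ]]
scene [ 0.4867 -0.1591  0.028 ] [[ 0.5117 -0.1925  0.028 ]
 [ 0.4813 -0.2031  0.028 ]
 [ 0.4622 -0.1264  0.028 ]
 [ 0.4918 -0.1143  0.028 ]]
mailer [0.4707 0.0817 0.014 ] [[0.4977 0.111  0.014 ]
 [0.4703 0.1201 0.014 ]
 [0.4443 0.0531 0.014 ]
 [0.4704 0.0426 0.014 ]]
mailer far end scene [0.4586 0.0435 0.014 ] far end top [0.4573 0.0478 0.014 ] cap [0.484  0.1156 0.014 ]
left [0.6476 0.0528 0.074 ] [[0.6705 0.0517 0.074 ]
 [0.6247 0.0539 0.074 ]]
right [ 0.6551 -0.2588  0.035 ] [[ 0.6784 -0.2615  0.035 ]
 [ 0.6318 -0.2562  0.035 ]]
Sleft [0.6443 0.069  0.074 ] [[0.6649 0.0709 0.074 ]
 [0.6236 0.067  0.074 ]]
Sstop [ 0.6566 -0.2609  0.048 ] [[ 0.6787 -0.2591  0.048 ]
 [ 0.6345 -0.2628  0.048 ]]
machine corner (array([0.4528, 0.1558, 0.0723]), np.float64(0.009338621160702353))
base front edge [[ 0.6116  0.0491  0.008 ]
 [ 0.6172 -0.2489  0.008 ]]
```

```bash
cat >> h.py <<'E'
def go(x,y,z,yaw,o=None):
    """target TCP, yaw = world angle of tool y (mod pi) -> tool cm + turn"""
    from cell import bot
    o=o or bot.get_obs();R=np.array(o['ee_rot']);p=np.array(o['tcp_pos'])
    d=R.T@(np.array([x,y,z])-p)*100
    a=np.arctan2(R[1,1],R[0,1])-yaw;a=(a+np.pi/2)%np.pi-np.pi/2
    print('t',round(o['t'],2),'tcp',p.round(4),'shift cm',d.round(2),'turn',round(a,3),'q',np.round(o['qpos'],2),'gap',round(float(o['finger_gap']),3))
E
python3 -c "
from h import *
go(.486,-.158,.245,.26)"
```

```text
t 0.1 tcp [0.1295 0.5343 0.2447] shift cm [-5.096e+01 -5.888e+01  3.000e-02] turn 1.073 q [1.18 0.26 0.02 1.33 0.   1.42] gap 1.0
```

```bash
R='' ; python3 -m pendant '[[60,-4,-4.6,0,0.1],[60,-6.5,-7.5,0,0.2],[60,-9.1,-10.5,0,0.3],[60,-11.7,-13.5,0,0.4],[60,-14.3,-16.5,0,0.5],[60,-16.9,-19.5,0,0.6],[60,-19.5,-22.5,0,0.7],[60,-22.1,-25.5,0,0.8],[60,-24.7,-28.5,0,0.9],[60,-27.3,-31.5,0,1.0],[60,-30,-34.6,0,1.07],[60,-32.5,-37.5,0,1.07]]'; python3 -c "
from h import *
go(.486,-.158,.12,.26)"
```

```text
t: 1.1
tcp_pos: [0.3574, 0.0913, 0.2454]
ee_rot: [[-0.255, 0.967, 0.0], [0.967, 0.255, -0.0], [-0.0, 0.0, -1.0]]
wrist_force: [0.9, 1.3, 0.5]
finger_gap: 0.766
grasp_force: 0.0
t 1.1 tcp [0.3574 0.0913 0.2454] shift cm [-27.39   6.07  12.54] turn -0.002 q [ 0.02 -0.05 -0.34  1.29 -0.    1.33] gap 0.766
```

```bash
python3 -m pendant '[[60,-3.5,0.7,1,0],[60,-7,1.5,2.5,0],[60,-10.5,2.3,4,0],[60,-14,3.1,5.5,0],[60,-17.5,3.9,7,0],[60,-21,4.6,9,0],[60,-24,5.3,10.5,0],[60,-26.5,5.9,12,0],[60,-27.4,6.1,12.5,0],[60,-27.4,6.1,12.5,0],[60,-27.4,6.1,12.5,0]]'; python3 -c "
from h import *
from cell import bot
import cv2
go(.486,-.158,.022,.26)
c=bot.capture('wrist');cv2.imwrite('pics/w1.png',c['frame'][...,::-1]);np.savez('pics/w1.npz',**c)
print(c['mtx'].round(1).tolist(),c['T'].round(3).tolist())"
```

```text
t: 2.02
tcp_pos: [0.4866, -0.1547, 0.12]
ee_rot: [[-0.259, 0.966, -0.002], [0.966, 0.259, 0.001], [0.001, -0.001, -1.0]]
wrist_force: [-0.1, 1.0, -0.6]
finger_gap: 0.762
grasp_force: 0.0
t 2.02 tcp [ 0.4866 -0.1547  0.12  ] shift cm [-0.31 -0.13  9.8 ] turn 0.002 q [-0.47  0.26 -0.3   1.    0.    0.84] gap 0.762
[[371.6, 0.0, 318.5], [0.0, 371.6, 247.6], [0.0, 0.0, 1.0]] [[0.965, 0.247, 0.083, 0.466], [0.26, -0.914, -0.31, -0.075], [-0.001, 0.321, -0.947, 0.249], [0.0, 0.0, 0.0, 1.0]]
```

View pics/w1.png

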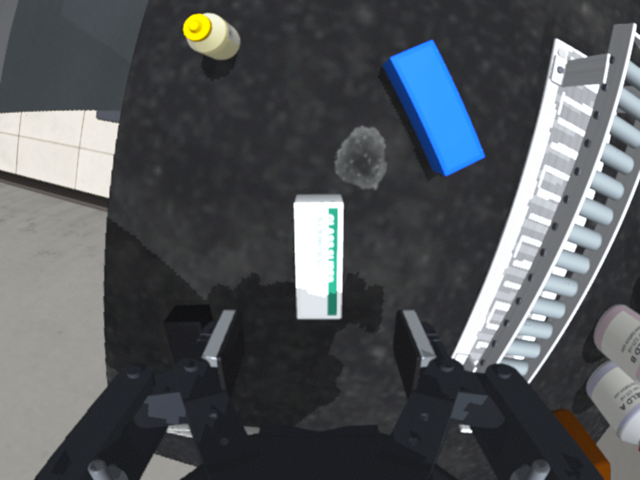

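The wrist view shows the carton's top face with corners (295,203),(343,203),(341,319),(297,319), aligned with the fingers.

```bash
cat >> h.py <<'E'
def fonz(c,uv,z):
    K,T=c;v=np.array([(uv[0]-K[0,2])/K[0,0],(uv[1]-K[1,2])/K[1,1]]);r=np.linalg.norm(v)
    d=T[:3,:3]@np.array([*(v/r*np.sin(r)),np.cos(r)]);o=T[:3,3];return o+d*(z-o[2])/d[2]
E
python3 -c "
from h import *
c=cam('w1');q=np.array([fonz(c,p,.028) for p in [(295,203),(343,203),(341,319),(297,319)]]);print(q,q.mean(0))
d=q[0]+q[1]-q[2]-q[3];print(np.arctan2(-d[0],d[1]),np.linalg.norm(d)/2)"
```

```text
[[ 0.46366506 -0.12349461  0.028     ]
 [ 0.49174517 -0.11591266  0.028     ]
 [ 0.51297921 -0.19286701  0.028     ]
 [ 0.48407891 -0.20066958  0.028     ]] [ 0.48811709 -0.15823597  0.028     ]
0.26391121403577755 0.07982855957618709
```

```bash
python3 -m pendant '[[60,-0.3,0,2.5,0],[60,-0.3,0,5,0],[60,-0.3,0,7.5,0],[60,-0.3,0,9,0],[60,-0.3,0,9.8,0],[60,-0.3,0,9.8,0],[255,-0.3,0,9.8,0],[255,-0.3,0,9.8,0],[255,-0.3,0,9.8,0],[255,-0.3,0,9.8,0],[255,-0.3,0,9.8,0],[255,-0.3,0,9.8,0]]';python3 -c "
from h import *
go(.487,-.016,.135,.022)"
```

```text
t: 3.07
tcp_pos: [0.4887, -0.1583, 0.0239]
ee_rot: [[-0.26, 0.966, 0.002], [0.966, 0.26, -0.001], [-0.001, 0.002, -1.0]]
wrist_force: [-1.0, 1.6, 7.9]
finger_gap: 0.333
grasp_force: 59.7
t 3.07 tcp [ 0.4887 -0.1583  0.0239] shift cm [ 13.77   3.56 -11.13] turn 0.241 q [-0.48  0.37 -0.44  0.76  0.    0.83] gap 0.333
```

```bash
python3 -m pendant '[[255,0,0,-2,0],[255,0,0,-5,0],[255,0,0,-8,0],[255,0,0,-11,0],[255,3,0.7,-11.5,0.06],[255,6.5,1.6,-11.5,0.12],[255,10,2.5,-11.5,0.18],[255,12.5,3.2,-11.5,0.24],[255,13.8,3.6,-11.5,0.24],[255,13.8,3.6,-11.5,0.24],[255,13.8,3.6,-11.5,0.24]]';python3 -c "
from h import *
from cell import bot
import cv2
go(.650,-.016,.135,.022)
c=bot.capture('wrist');cv2.imwrite('pics/w2.png',c['frame'][...,::-1]);np.savez('pics/w2.npz',**c)"
```

```text
t: 3.98
tcp_pos: [0.487, -0.0151, 0.138]
ee_rot: [[-0.025, 1.0, 0.001], [1.0, 0.025, -0.0], [-0.001, 0.001, -1.0]]
wrist_force: [0.1, -0.2, -0.9]
finger_gap: 0.336
grasp_force: 59.9
t 3.98 tcp [ 0.487  -0.0151  0.138 ] shift cm [-0.5  16.29  0.32] turn 0.003 q [-0.2   0.21 -0.33  1.03 -0.    1.34] gap 0.336
```

View pics/w2.png

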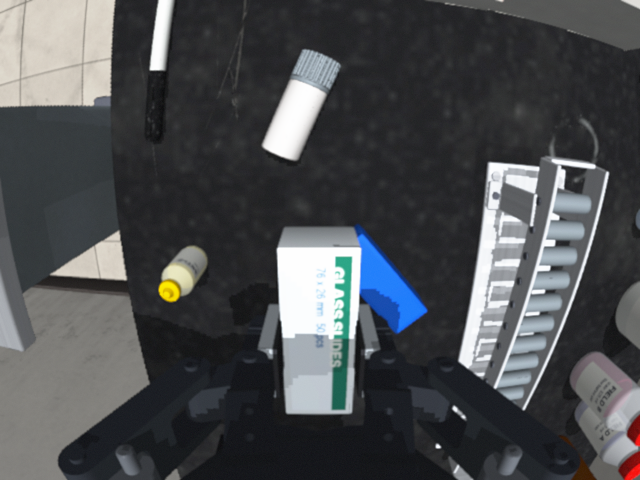

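Carton held straight between the pads. The feeder's raised end is visible at (545–607, 158–172), and the mailer at (300,105).

```bash
python3 -m pendant '[[255,0,2.5,0,0],[255,-0.2,5.5,0,0],[255,-0.4,8.5,0,0],[255,-0.5,11.5,0,0],[255,-0.5,14,0,0],[255,-0.5,15.6,0.5,0],[255,-0.5,16.3,1.0,0],[255,-0.5,16.3,1.3,0],[255,-0.5,16.3,1.3,0],[255,-0.5,16.3,1.3,0]]';python3 -c "
from h import *
from cell import bot
import cv2
c2=cam('w2');print([fonz(c2,p,.074) for p in [(545,157),(607,172)]])
m=np.array([fonz(c2,p,.014) for p in [(303,52),(340,68),(298,160),(263,147)]]);print('mailer',m,m.mean(0))
go(.650,-.016,.1,.022)
c=bot.capture('wrist');cv2.imwrite('pics/w3.png',c['frame'][...,::-1]);np.savez('pics/w3.npz',**c)"
```

```text
t: 4.87
tcp_pos: [0.6487, -0.0172, 0.1241]
ee_rot: [[-0.022, 1.0, -0.001], [1.0, 0.022, 0.0], [0.0, -0.001, -1.0]]
wrist_force: [0.1, 0.3, -1.4]
finger_gap: 0.335
grasp_force: 59.9
[array([0.61807328, 0.06150621, 0.074     ]), array([0.67258735, 0.05864763, 0.074     ])]
mailer [[0.47379055 0.11800079 0.014     ]
 [0.49855033 0.1074983  0.014     ]
 [0.47212112 0.04385265 0.014     ]
 [0.44819969 0.05255485 0.014     ]] [0.47316542 0.08047665 0.014     ]
t 4.87 tcp [ 0.6487 -0.0172  0.1241] shift cm [0.12 0.13 2.41] turn 0.0 q [-0.16  0.48  0.05  1.14 -0.    1.39] gap 0.335
```

View pics/w3.png

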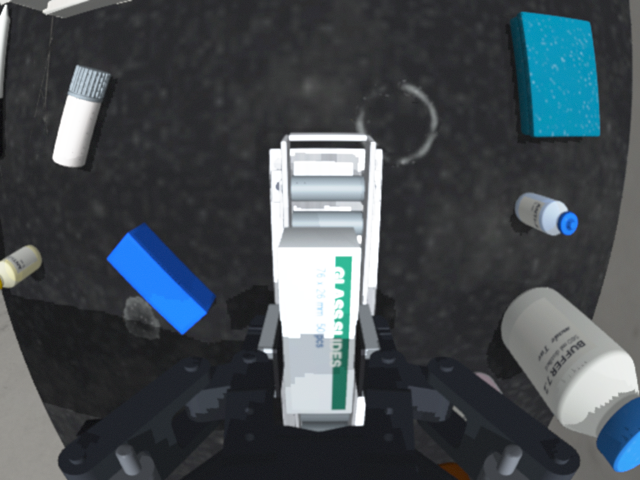

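The view shows the carton above the lane, between the rails: rails at x≈288 and 369 near the raised end (row 137–180), carton's far bottom edge (284–356, 229).

```bash
python3 -c "
from h import *
np.set_printoptions(precision=4,suppress=True)
c=cam('w3')
f=lambda n,z,ps:print(n,np.array([fonz(c,p,z) for p in ps]),np.mean([fonz(c,p,z) for p in ps],0))
f('end outer',.074,[(282,136),(375,136)])
f('rail in',.072,[(290,180),(367,180)])
f('carton bottom far',.102,[(284,229),(356,229)])
f('carton top far',.130,[(279,248),(360,248)])
"
```

```text
end outer [[0.6299 0.0602 0.074 ]
 [0.6742 0.0615 0.074 ]] [0.6521 0.0609 0.074 ]
rail in [[0.6338 0.0386 0.072 ]
 [0.6716 0.0396 0.072 ]] [0.6527 0.0391 0.072 ]
carton bottom far [[0.6336 0.0221 0.102 ]
 [0.664  0.0229 0.102 ]] [0.6488 0.0225 0.102 ]
carton top far [[0.6344 0.0232 0.13  ]
 [0.6627 0.0239 0.13  ]] [0.6485 0.0236 0.13  ]
```

```bash
python3 -c "
import cv2
g=cv2.imread('pics/w3.png',0)
for r in (165,200,210): print(r,'L',g[r,264:304].tolist(),'R',g[r,356:390].tolist())
"
```

```text
165 L [45, 43, 45, 43, 67, 155, 246, 255, 255, 251, 244, 241, 242, 243, 243, 243, 235, 218, 243, 253, 254, 252, 228, 154, 112, 118, 149, 179, 185, 210, 249, 254, 253, 253, 254, 254, 254, 254, 254, 254] R [215, 235, 255, 255, 255, 255, 255, 255, 227, 133, 99, 102, 122, 184, 235, 252, 254, 252, 244, 233, 244, 250, 255, 255, 255, 237, 140, 61, 39, 39, 42, 42, 43, 42]
200 L [43, 42, 41, 40, 41, 75, 143, 203, 241, 252, 253, 253, 253, 253, 253, 248, 247, 246, 241, 246, 252, 254, 253, 235, 175, 117, 106, 115, 123, 123, 124, 125, 126, 125, 126, 128, 126, 125, 126, 126] R [131, 132, 130, 127, 120, 113, 111, 103, 102, 102, 111, 153, 223, 250, 254, 253, 250, 246, 248, 253, 254, 255, 253, 236, 201, 109, 41, 42, 45, 44, 45, 44, 43, 43]
210 L [45, 44, 43, 43, 41, 48, 117, 224, 254, 255, 254, 254, 254, 254, 253, 249, 248, 250, 246, 230, 242, 249, 248, 235, 178, 114, 105, 136, 169, 189, 233, 241, 239, 238, 238, 239, 239, 235, 236, 235] R [180, 181, 183, 184, 182, 180, 167, 133, 106, 102, 120, 192, 245, 253, 253, 250, 242, 248, 251, 254, 255, 255, 255, 255, 160, 58, 40, 40, 42, 42, 42, 40, 42, 41]
```

```bash
python3 -m pendant '[[255,0,0.2,1,0],[255,0,0.35,2,0],[255,0,0.35,2.6,0],[255,0,0.35,3,0],[255,0,0.35,3,0],[255,0,0.35,3,0]]';python3 -c "
from h import *
from cell import bot
import cv2
go(.6523,-.016,.0875,.022)
c=bot.capture('wrist');cv2.imwrite('pics/w4.png',c['frame'][...,::-1]);np.savez('pics/w4.npz',**c)"
```

```text
t: 5.42
tcp_pos: [0.6532, -0.0166, 0.0939]
ee_rot: [[-0.023, 1.0, -0.001], [1.0, 0.023, 0.0], [0.0, -0.001, -1.0]]
wrist_force: [-0.3, 0.5, -0.7]
finger_gap: 0.338
grasp_force: 59.9
t 5.42 tcp [ 0.6532 -0.0166  0.0939] shift cm [ 0.06 -0.09  0.64] turn 0.001 q [-0.15  0.51  0.01  1.08 -0.    1.39] gap 0.338
```

View pics/w4.png

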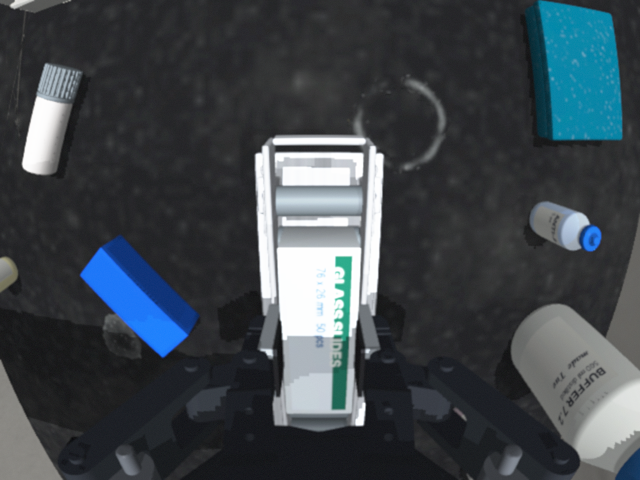

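The carton (283–356) is now centred between the inner rail edges (≈274–365).

```bash
python3 -m pendant '[[255,0,0,0.3,0],[255,0,0,0.5,0],[255,0,0,0.6,0],[255,0,0,0.65,0],[255,0,0,0.65,0]]'
```

```text
t: 5.88
tcp_pos: [0.6534, -0.0166, 0.0877]
ee_rot: [[-0.023, 1.0, -0.0], [1.0, 0.023, 0.0], [0.0, -0.0, -1.0]]
wrist_force: [0.8, 0.1, -1.7]
finger_gap: 0.334
grasp_force: 59.9
```

```bash
python3 -m pendant '[[255,0,0,0.1,0],[255,0,0,0.2,0],[255,0,0,0.2,0]]'
```

```text
t: 6.13
tcp_pos: [0.6534, -0.0166, 0.0856]
ee_rot: [[-0.023, 1.0, -0.0], [1.0, 0.023, 0.0], [0.0, -0.0, -1.0]]
wrist_force: [0.9, 0.2, -1.3]
finger_gap: 0.337
grasp_force: 59.9
```

```bash
python3 -m pendant '[[60,0,0,0,0],[60,0,0,0,0],[60,0,0,0,0],[60,0,0,0,0],[60,0,0,0,0],[60,0,0,-1,0],[60,0,0,-3,0],[60,0,0,-6,0],[60,0,0,-8,0],[60,0,0,-8,0]]'
python3 -c "
from h import *
go(.4725,.081,.166,-.37)"
```

```text
t: 6.97
tcp_pos: [0.6552, -0.0169, 0.1715]
ee_rot: [[-0.023, 1.0, 0.007], [1.0, 0.023, -0.001], [-0.001, 0.007, -1.0]]
wrist_force: [0.8, 0.7, 1.1]
finger_gap: 0.761
grasp_force: 0.0
t 6.97 tcp [ 0.6552 -0.0169  0.1715] shift cm [ 10.21 -18.04   0.4 ] turn 0.393 q [-0.15  0.46  0.14  1.24  0.    1.39] gap 0.761
```

```bash
python3 -m pendant '[[60,1.5,-3,0,0.1],[60,3.2,-6,0,0.2],[60,5,-9,0,0.3],[60,7,-12,0,0.39],[60,8.7,-15,0.3,0.39],[60,9.8,-17.3,1.2,0.39],[60,10.2,-18,2.5,0.39],[60,10.2,-18,4,0.39],[60,10.2,-18,5.0,0.39],[60,10.2,-18,5,0.39],[60,10.2,-18,5,0.39]]'
python3 -c "
from h import *
from cell import bot
import cv2
go(.472,.080,.022,-.375)
c=bot.capture('wrist');np.savez('pics/w5.npz',**c)
t=bot.capture('top')['frame']
a=c['frame'];b=cv2.resize(t[160:340,220:460],None,fx=1.8,fy=1.8)
im=np.zeros((480+324-204,640,3),np.uint8) if 0 else np.vstack([cv2.resize(a[0:400],(480,300)),cv2.resize(b,(480,300))])
cv2.imwrite('pics/w5.png',c['frame'][...,::-1]);cv2.imwrite('pics/v5.png',im[...,::-1])"
```

```text
t: 7.88
tcp_pos: [0.471, 0.0812, 0.116]
ee_rot: [[0.359, 0.933, -0.001], [0.933, -0.359, -0.0], [-0.0, -0.001, -1.0]]
wrist_force: [-0.3, 0.6, 1.4]
finger_gap: 0.757
grasp_force: 0.0
t 7.88 tcp [0.471  0.0812 0.116 ] shift cm [-0.07  0.14  9.4 ] turn 0.008 q [-0.01  0.22 -0.38  0.97 -0.    1.93] gap 0.757
```

View pics/v5.png

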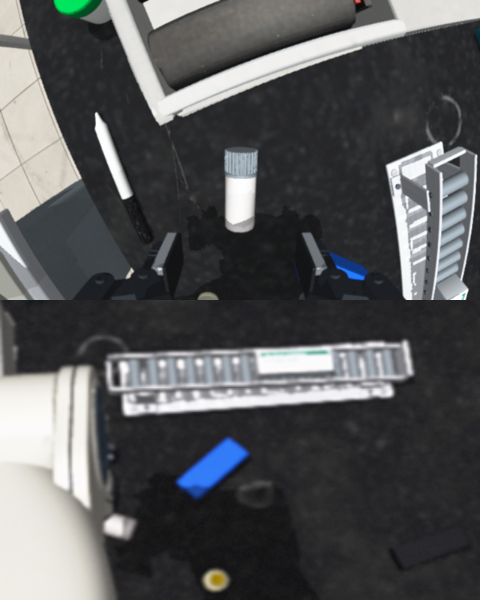

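The carton lies straight in the lane and is rolling down. The mailer sits upright between the fingers, at about (299–342, 197–307) in full-size pixels.

```bash
python3 -c "
from h import *
from cell import bot
import cv2
c=cam('w5');g=cv2.imread('pics/w5.png',0)
for r in (215,245,270,290): 
    l=g[r,270:370]>110; i=np.flatnonzero(l)+270; p=[fonz(c,(x,r),.014) for x in (i[0],i[-1])]; print(r,i[0],i[-1],np.round(p,4).tolist(),np.mean(p,0).round(4))
col=np.flatnonzero(g[170:340,322]>100)+170;print(col[0],col[-1],fonz(c,(321,col[0]),.02),fonz(c,(321,col[-1]),.014))
"
```

```text
215 300 342 [[0.4698, 0.1098, 0.014], [0.4948, 0.1002, 0.014]] [0.4823 0.105  0.014 ]
245 301 340 [[0.4629, 0.0909, 0.014], [0.4867, 0.0817, 0.014]] [0.4748 0.0863 0.014 ]
270 300 339 [[0.4557, 0.0747, 0.014], [0.4801, 0.0654, 0.014]] [0.4679 0.07   0.014 ]
290 300 337 [[0.4502, 0.061, 0.014], [0.4738, 0.0519, 0.014]] [0.462  0.0564 0.014 ]
203 309 [0.4855175  0.11352839 0.02      ] [0.4583433  0.04201091 0.014     ]
```

```bash
python3 -m pendant '[[60,-0.2,0.13,2.5,0.02],[60,-0.2,0.13,5,0.02],[60,-0.2,0.13,7.5,0.02],[60,-0.2,0.13,9,0.02],[60,-0.2,0.13,9.3,0.02],[60,-0.2,0.13,9.3,0.02],[255,-0.2,0.13,9.3,0.02],[255,-0.2,0.13,9.3,0.02],[255,-0.2,0.13,9.3,0.02],[255,-0.2,0.13,9.3,0.02],[255,-0.2,0.13,9.3,0.02],[255,-0.2,0.13,9.3,0.02]]';python3 -c "
from h import *
go(.49,-.016,.15,.022)"
```

```text
t: 8.98
tcp_pos: [0.4724, 0.0789, 0.0242]
ee_rot: [[0.377, 0.926, 0.002], [0.926, -0.377, -0.0], [0.001, 0.002, -1.0]]
wrist_force: [-0.8, 0.7, 7.9]
finger_gap: 0.302
grasp_force: 58.5
t 8.98 tcp [0.4724 0.0789 0.0242] shift cm [ -8.11   5.23 -12.58] turn -0.409 q [-0.01  0.32 -0.52  0.73 -0.    1.95] gap 0.302
```

```bash
python3 -m pendant '[[255,0,0,-2,0],[255,0,0,-5,0],[255,0,0,-8,0],[255,0,0,-11,0],[255,-2,1.3,-12.5,-0.1],[255,-4.5,2.9,-12.5,-0.2],[255,-7,4.5,-12.5,-0.3],[255,-8.1,5.2,-12.5,-0.41],[255,-8.1,5.2,-12.5,-0.41],[255,-8.1,5.2,-12.5,-0.41],[255,-8.1,5.2,-12.5,-0.41]]';python3 -c "
from h import *
go(.6533,-.0166,.128,.0225)"
```

```text
t: 9.9
tcp_pos: [0.489, -0.0154, 0.148]
ee_rot: [[-0.02, 1.0, 0.0], [1.0, 0.02, 0.0], [0.0, 0.0, -1.0]]
wrist_force: [-0.1, 1.1, -0.7]
finger_gap: 0.301
grasp_force: 59.7
t 9.9 tcp [ 0.489  -0.0154  0.148 ] shift cm [-0.46 16.43  2.  ] turn -0.002 q [-0.2   0.21 -0.3   1.06  0.    1.35] gap 0.301
```

```bash
python3 -m pendant '[[255,0,2.5,0,0],[255,-0.2,5.5,0,0],[255,-0.4,8.5,0,0],[255,-0.4,11.5,0,0],[255,-0.4,14,0,0],[255,-0.4,15.6,0.5,0],[255,-0.4,16.4,2,0],[255,-0.4,16.4,3.5,0],[255,-0.4,16.4,4.8,0],[255,-0.4,16.4,4.8,0],[255,-0.4,16.4,4.8,0]]';python3 -c "
from h import *
from cell import bot
import cv2
go(.6533,-.0166,.088,.0225)
c=bot.capture('wrist');cv2.imwrite('pics/w6.png',c['frame'][...,::-1]);g=cv2.cvtColor(c['frame'],7)
for r in (190,205,235,245,260,280): print(r,g[r,255:385:2].tolist())
"
```

```text
t: 10.82
tcp_pos: [0.6521, -0.0151, 0.0987]
ee_rot: [[-0.023, 1.0, -0.003], [1.0, 0.023, 0.0], [0.001, -0.003, -1.0]]
wrist_force: [0.2, 0.5, -0.7]
finger_gap: 0.301
grasp_force: 59.8
t 10.82 tcp [ 0.6521 -0.0151  0.0987] shift cm [-0.15  0.12  1.07] turn 0.0 q [-0.15  0.5   0.02  1.09  0.    1.4 ] gap 0.301
190 [49, 47, 158, 251, 255, 255, 255, 254, 255, 255, 167, 126, 136, 178, 182, 181, 181, 181, 181, 182, 182, 182, 183, 183, 181, 183, 183, 183, 182, 182, 184, 183, 184, 184, 182, 184, 182, 182, 183, 183, 184, 182, 182, 182, 182, 183, 181, 182, 181, 182, 180, 176, 170, 173, 140, 125, 134, 247, 255, 255, 255, 255, 255, 255, 161]
205 [53, 53, 115, 248, 255, 255, 255, 254, 255, 255, 221, 123, 195, 240, 240, 240, 240, 240, 240, 241, 240, 240, 240, 240, 240, 240, 240, 239, 240, 240, 239, 240, 240, 241, 240, 240, 240, 240, 240, 240, 240, 240, 240, 240, 240, 240, 240, 240, 239, 240, 240, 240, 240, 231, 199, 128, 167, 255, 255, 255, 254, 255, 255, 255, 86]
235 [50, 51, 50, 202, 255, 255, 255, 255, 252, 255, 255, 159, 122, 176, 210, 211, 210, 202, 136, 118, 117, 120, 116, 109, 106, 107, 108
[... 462 characters left out ...]
 129, 187, 255, 255, 254, 255, 255, 255, 255, 96, 54]
260 [54, 54, 55, 67, 255, 255, 255, 255, 255, 254, 255, 252, 131, 126, 161, 184, 157, 227, 155, 203, 235, 196, 181, 227, 224, 211, 202, 220, 231, 198, 227, 182, 232, 219, 221, 225, 202, 232, 197, 206, 206, 233, 202, 204, 233, 213, 202, 227, 205, 216, 255, 255, 255, 125, 129, 243, 255, 255, 255, 255, 255, 255, 213, 52, 52]
280 [48, 48, 49, 46, 145, 255, 255, 255, 255, 255, 254, 255, 215, 126, 200, 186, 190, 206, 211, 176, 222, 212, 191, 220, 229, 215, 207, 214, 231, 197, 203, 168, 231, 218, 215, 222, 214, 231, 201, 204, 213, 231, 191, 201, 234, 206, 229, 216, 210, 222, 230, 230, 212, 124, 188, 255, 255, 254, 255, 255, 255, 255, 70, 52, 55]
```

```bash
python3 -m pendant '[[255,0,0.13,0.4,0],[255,0,0.13,0.8,0],[255,0,0.13,1.1,0],[255,0,0.13,1.3,0],[255,0,0.13,1.3,0]]'; python3 - <<'E'
from cell import bot
import cv2,numpy as np
from h import *
f=bot.capture('top')['frame'];cv2.imwrite('pics/top6.png',f[...,::-1])
f0=cv2.imread('pics/top1.png')[...,::-1]
# carton: green stripe + white extent along lane rows
d=cv2.absdiff(f,np.ascontiguousarray(f0)).max(2)[180:215,320:430]>60
print('changed cols',np.flatnonzero(d.sum(0)>5)[[0,-1]]+320)
E
```

```text
t: 11.28
tcp_pos: [0.6543, -0.016, 0.0864]
ee_rot: [[-0.023, 1.0, -0.001], [1.0, 0.023, 0.0], [0.0, -0.001, -1.0]]
wrist_force: [0.0, -0.0, -0.2]
finger_gap: 0.301
grasp_force: 59.8
changed cols [320 425]
```

```bash
python3 - <<'E'
import cv2,numpy as np
from h import *
im=cv2.imread('pics/top6.png').astype(int);r=im[170:240,270:440]
g=(r[...,1]-np.maximum(r[...,0],r[...,2])*1.0>15)
y,x=np.nonzero(g);print(len(x),x.min()+270,x.max()+270,y.mean()+170)
t=cam('top1')
for u in(x.min()+270,x.max()+270):print(onz(t,(u,y.mean()+170),.063))
E
```

```text
Traceback (most recent call last):
ValueError: zero-size array to reduction operation minimum which has no identity
```

```bash
python3 - <<'E'
import cv2,numpy as np
from h import *
im=cv2.imread('pics/top6.png').astype(int);r=im[170:240,300:440]
g=(r[...,1]-r[...,2]>25)&(r[...,1]>=r[...,0])
y,x=np.nonzero(g);print(len(x))
if len(x):print(x.min()+300,x.max()+300,y.mean()+170)
print(cv2.cvtColor(im.astype(np.uint8),6)[195,300:432:2].tolist())
print(cv2.cvtColor(cv2.imread('pics/top1.png'),6)[195,300:432:2].tolist())
E
```

```text
67
390 422 189.46268656716418
[201, 202, 202, 201, 202, 203, 202, 203, 202, 201, 200, 197, 196, 195, 194, 191, 185, 180, 168, 154, 134, 104, 75, 119, 90, 72, 76, 101, 123, 67, 78, 77, 126, 91, 72, 75, 100, 124, 64, 79, 79, 126, 87, 74, 122, 142, 157, 217, 218, 216, 220, 222, 221, 219, 223, 223, 223, 223, 222, 223, 224, 225, 174, 45, 29, 34]
[161, 147, 177, 174, 151, 207, 163, 197, 162, 218, 212, 183, 197, 170, 251, 199, 201, 180, 229, 255, 184, 205, 176, 255, 228, 198, 190, 228, 255, 183, 207, 178, 254, 211, 197, 191, 188, 224, 172, 207, 178, 244, 196, 199, 189, 166, 212, 177, 205, 166, 236, 167, 199, 181, 211, 215, 183, 202, 135, 139, 153, 211, 244, 71, 52, 56]
```

The carton (columns ~388–424) is against the stop, so I'll release the mailer.

```bash
python3 -m pendant '[[60,0,0,0,0],[60,0,0,0,0],[60,0,0,0,0],[60,0,0,0,0],[60,0,0,0,0],[60,0,0,-1,0],[60,0,0,-3,0],[60,0,0,-6,0],[60,0,0,-9,0],[60,2,-3,-11,0],[60,4,-6,-11,0],[60,6,-9,-11,0]]'; python3 -m pendant '[[60,2,-3,0,0],[60,4,-6,0,0],[60,6,-9,0,0],[60,8,-12,0,0],[60,10,-15,0,0],[60,10,-15,0,0],[60,10,-15,0,0],[60,10,-15,0,0],[60,10,-15,0,0],[60,10,-15,0,0],[60,10,-15,0,0],[60,10,-15,0,0]]'; for i in 1 2 3; do python3 -m pendant '[[60,0,0,0,0],[60,0,0,0,0],[60,0,0,0,0],[60,0,0,0,0],[60,0,0,0,0],[60,0,0,0,0],[60,0,0,0,0],[60,0,0,0,0],[60,0,0,0,0],[60,0,0,0,0],[60,0,0,0,0],[60,0,0,0,0]]' | head -2; done
python3 - <<'E'
from cell import bot
import cv2,numpy as np
a=bot.capture('top')['frame'];b=bot.capture('scene')['frame']
im=np.vstack([cv2.resize(a[160:340,220:500],(560,360)),cv2.resize(b[175:255,230:430],(560,224))])
cv2.imwrite('pics/fin.png',im[...,::-1])
E
```

```text
t: 12.33
tcp_pos: [0.5629, 0.0421, 0.1987]
ee_rot: [[-0.022, 1.0, 0.003], [1.0, 0.022, -0.0], [-0.0, 0.003, -1.0]]
wrist_force: [0.3, 1.1, -0.5]
finger_gap: 0.764
grasp_force: 0.0
t: 13.33
tcp_pos: [0.4115, 0.138, 0.1965]
ee_rot: [[-0.022, 1.0, -0.001], [1.0, 0.022, -0.0], [-0.0, -0.001, -1.0]]
wrist_force: [-0.3, -1.1, 0.1]
finger_gap: 0.766
grasp_force: 0.0
t: 14.33
tcp_pos: [0.411, 0.1385, 0.1968]
t: 15.33
tcp_pos: [0.4109, 0.1384, 0.1968]
t: 16.33
tcp_pos: [0.411, 0.1385, 0.1968]
```

View pics/fin.png

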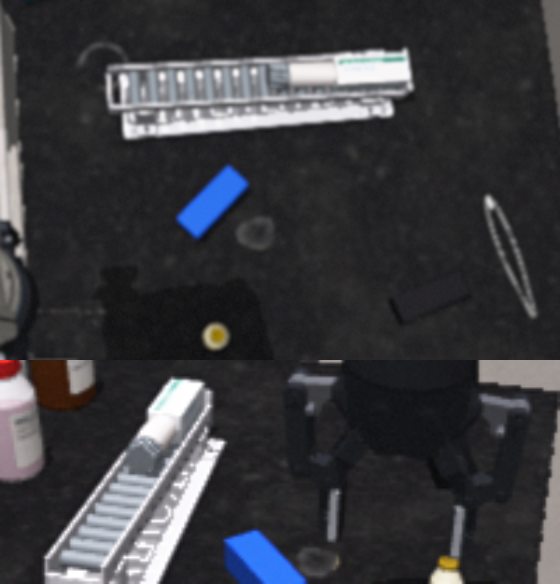

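The picture shows the carton against the stop, with the mailer lying lengthwise against it at about (305,73). The bystanders in view are where they were and the gripper is clear.

```bash
python3 -c "
from cell import bot
print(bot.job_done())"
```

```text
the job is handed in; nothing more can be done
None
```

The job is handed in: the slide carton rolled down to the stop, the round mailer rolled down and rests against it, both were let go in the raised half, and it took about 16 s of the 59 s allowed.

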